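Put the bush drivers back in the graded rack

ROBOT

A 6-joint arm with a two-finger parallel gripper is mounted at the origin on a cart in front of the work surface, level with it; the furniture and walls round the work are solid. World frame = base frame: x ahead of the robot, y to its left, z up, the work surface at z = 0. Lengths are in m, angles in rad, forces in N, time in s.
With the tool pointing down it reaches from about 0.3 to 0.85 m from the base axis. Payload 4.2 kg.
Tool frame: the origin (TCP) lies on the centre line of the jaws, within the pads' length; the fingertips stand 25 mm ahead of it and the grasp point (between the pads) lies 6 mm ahead of it; y points along the fingers, x is the direction in which the jaws open and shut, and the axes are right-handed (so a half turn about y gives the same grasp; the last joint's range is limited). The gripper opens to 91 mm and grips with 3 to 60 N. Pads are 32 mm wide; open, the fingers measure 118 mm over their backs; the gripper's body (76 mm by 178 mm) begins 60 mm behind the grasp point.
Start: joints at [-1.284, 0.32, 1.565, -0, 1.257, -0.02], TCP at [0.174, -0.548, 0.239] pointing down, gripper open.
Joint ranges: [-3.11, 3.11], [-0.84, 2.01], [0.21, 2.61], [-1.34, 4.49], [0.05, 2.63], [-2.56, 2.56]. Speed limits (rad/s): [2.57, 2.57, 3.14, 3.14, 3.14, 3.14].

INTERFACE

Orientations are given as a unit quaternion [x, y, z, w].
In Python, from bench import manip gives the robot as it stands.
- The arm moves only by the tool drive_tool, never from a script. Its argument "rows" is a list of rows, each a list of 7 numbers: the shift along the world's x, y, z in mm, then the turn, a rotation vector about the world's x, y, z in degrees, then the closure, from 0 (fully open) to 1 (shut). A call has 1 to 10 rows; each row shifts and turns the commanded pose from where the row before left it; what a row does not reach is not made up. A row lasts 1/8 s, in which the tool goes at most 62.5 mm and 10.7 degrees, less where a joint would pass 70% of its speed; a pose out of reach is approached as far as the arm can. A call with a gripper value outside its range is refused whole. The fingers move at their own pace and stop on an object; "newtons" is the grip in N (left out, the last holds). Time passes only in rows, so rows that do not move let the fingers close. It gives the time, the measured TCP pose, the force and the opening at its end, in the units of the state.
- manip.observe(): the state, without advancing time (a new reading comes with each control period).
- manip.camera(name): name is "scene" or "top" or "wrist"; returns (picture, depth): 384x512x3 uint8, red, green, blue; 384x512 float32, m along the optical axis (not along the pixel's ray), 0 where there is no reading.
- manip.camera_model(name): a dict with "fx", "fy", "cx", "cy" (pixels), "rvec" (rotation vector, rad) and "tvec" (3), from world to camera coordinates, as OpenCV has them; the wrist camera has in their place "mount" (4x4, takes a point from camera to tool coordinates, whose origin is the TCP and whose axes are the tool frame's). Camera axes: x right, y down, z forward; pixel columns grow to the right and rows downward; lengths in m; the calibration is good to about 2 mm. A picture is of the moment at which its call begins: read the wrist's pose just before it. camera_model takes no time and is no camera call.
- manip.hand_in(): hands the job in, once; it reports no verdict.
Trained networks look in the newest picture that a camera, given by its name, has taken for a name from the list of things; names that differ only in an ending like _2 or _b are one class to them, and where a whole thing is asked for, a point or a joint stands for the part that bears it (a point fixed in the world has none). Each returns a list of dicts, best first, with "conf" (0 to 1); they miss things now and then, are a little off and sometimes report something else, mostly with a low value. They report only what shows in the picture. A call takes as long as a camera call. They do not tell look-alikes from the thing itself.
- manip.look_for(label, camera): "extent" ([centre column, centre row, width, height] in pixels, round what is visible of it).
- manip.masks_of(label, camera): "mask" (384x512 bool, what is visible of it) and "extent" ([centre column, centre row, width, height] in pixels, round what is visible of it).
- manip.mark_of(label, camera): "centre" ([column, row] in pixels: a listed point, or the origin of a listed thing).
The state is a dict: "time": time; "joint_pos": joint angles; "joint_velocities": joint speeds; "tau": joint torques, N m; "position": TCP position; "eef_rot": TCP orientation; "contact_force": force on the tool from outside, world axes, zero at the start; "moment": the same for the moment, N m; "gripper_width": finger opening in m.
Only numpy, scipy, OpenCV 4.12 (cv2) and the standard library are available. Lean on these libraries where they do the work, as an engineer would, in place of code of your own. Each camera call takes 0.05 s, during which the arm holds its last target.

TASK

Two metal bush drivers are standing on the table. Put each one back nose first into the hole of the leaning wooden rack that fits its nose diameter, fully home, and let go. Do not let a driver topple over, and leave the marker, the pliers and the roll of tape where they are.

Things in the scene. Friction and masses are not known exactly. Their poses are not given: they have to be found in the camera images.
- driver_22_mid (a point): Metal bush driver, 130 mm long, about 0.16 kg: smooth steel nose 22 mm in diameter (48 mm long, flat foot, 2 mm chamfer) below a round grooved handle 18 mm thick, 82 mm long, the same on both. Starts standing free and upright on its nose on the table. This point: on its axis, 65 mm from either end; z runs from nose to handle.
- driver_22_foot (a point): centre of the flat nose end of the 22 mm driver, 65 mm from its mid point; z as before
- driver_22: the 22 mm driver as a body; origin and axes as driver_22_foot
- seat_22 (a point): centre of the floor of the 22 mm driver's own hole in the rack, 42 mm deep below the mouth along the hole; its z axis points out of the hole along the hole's axis (towards the robot and up, 27 degrees from vertical), y along the row towards the larger holes. The hole is 24 mm wide with a 2 mm chamfered mouth.
- driver_30_mid (a point): Metal bush driver, 130 mm long, about 0.16 kg: smooth steel nose 30 mm in diameter (48 mm long, flat foot, 2 mm chamfer) below a round grooved handle 18 mm thick, 82 mm long, the same on both. Starts standing free and upright on its nose on the table. This point: on its axis, 65 mm from either end; z runs from nose to handle.
- driver_30_foot (a point): centre of the flat nose end of the 30 mm driver, 65 mm from its mid point; z as before
- driver_30: the 30 mm driver as a body; origin and axes as driver_30_foot
- seat_30 (a point): centre of the floor of the 30 mm driver's own hole in the rack, 42 mm deep below the mouth along the hole; its z axis points out of the hole along the hole's axis (towards the robot and up, 27 degrees from vertical), y along the row towards the larger holes. The hole is 32 mm wide with a 2 mm chamfered mouth.
- rack_block: wooden block of the rack (fixed), 66 mm deep, 306 long, 50 thick, leaning so that its upper face with the holes faces up and towards the robot, 27 degrees from level. Origin: centre of its underside; z out along the holes, y along the row. Holes for 18, 22, 26, 30, 34 mm noses at y = -120, -60, 0, +60, +120 mm, x = 0; each 2 mm wider than its nose, 42 mm deep (floor at z = 8 mm).
- rack_block_hole2 (a point): centre of the mouth of the middle (26 mm) hole, about 73 mm above the table, axes as rack_block; this hole stays empty. The two end holes (18 and 34 mm) hold like drivers fixed there, whose handle ends reach 88 mm out of the face; the 22 and 30 mm holes are empty. The rack stands on a plywood base 110 x 306 x 12 mm.
- marker: red and black marker pen, 130 mm long, 17 mm thick, lying between or beside the drivers; origin at its underside; a bystander
- pliers: red-handled pliers, 158 x 65 x 14 mm, lying in front of the rack; origin at their underside; a bystander
- dark_tape: dark roll of tape, 52 mm across, 19 mm high, lying flat; origin at the centre of its underside; a bystander
Mind the look-alikes: they are no part of the job. What is shaped like the driver_22 but purple is not meant.

How it is judged:
At the end, for the whole second after the job is handed in: Both drivers rest (slower than 0.02 m/s) each in its own hole: nose end within 6 mm of the centre of that hole's floor and axis within 0.1 rad of the hole's axis (distance between driver_22_foot and seat_22 below 0.006 m and angle between the z axis of each of driver_22, driver_30 and the z axis of rack_block, either way round below 0.1 rad and linear speed of each of driver_22, driver_30 below 0.02 m/s and distance between driver_30_foot and seat_30 below 0.006 m); the robot touches nothing.
It fails at once if the 22 mm driver topples (leans more than 1.2 rad) (angle between driver_22's own z axis and vertical above 1.2 rad).
It fails at once if the 30 mm driver topples (leans more than 1.2 rad) (angle between driver_30's own z axis and vertical above 1.2 rad).
It fails at once if something moves the marker by more than 30 mm (distance of marker from where it was at the start of the episode above 0.03 m).
It fails at once if something moves the pliers by more than 30 mm (distance of pliers from where it was at the start of the episode above 0.03 m).
It fails at once if something moves the dark tape by more than 30 mm (distance of dark_tape from where it was at the start of the episode above 0.03 m).
It also fails if it takes over 69 s, if anything falls off the work surface, if the arm or the gripper's body presses on something with over 40 N, if the wrist force passes 120 N, or if a joint passes its speed limit or range.

## Working session

There is one attempt and no reset: what is moved stays moved. The work goes in short steps, Python scripts to look and compute and a tool call to move; the robot and the scene stay as the last step left them, time stands still between calls to the robot, and variables do not carry over. Pictures are saved under pics/ and viewed, and the job is handed in when it is done.

Besides the shell and the picture viewer there is one more tool, called as name(argument=value, ...) on one line, values as JSON. drive_tool: Moves the arm, as the interface text tells. Its arguments: {"type":"object","properties":{"rows":{"type":"array"},"newtons":{"type":"number"}},"required":["rows"]}

```bash
ls -a; mkdir -p pics; python3 - <<'E'
from bench import manip
import cv2, numpy as np
print(manip.observe())
for n in ("scene","top"):
    p,d=manip.camera(n); cv2.imwrite(f"pics/{n}0.png",cv2.cvtColor(p,cv2.COLOR_RGB2BGR)); np.savez(f"pics/{n}0.npz",p=p,d=d)
    print(n,manip.camera_model(n))
    for l in ("driver_22_foot","driver_22_mid","driver_30_mid","driver_30_foot","seat_22","seat_30","rack_block_hole2","marker","pliers","dark_tape"):
        print(l,[(np.round(r['centre'],1).tolist(),round(r['conf'],2)) for r in manip.mark_of(l,n)])
print(manip.camera_model("wrist"), manip.observe()['time'])
E
```

```text
.
..
pics
{'time': 0.0, 'joint_pos': array([-1.28400011e+00,  3.20301742e-01,  1.56565571e+00,  8.98625462e-06,
        1.25741360e+00, -1.99949794e-02]), 'joint_velocities': array([-2.42011445e-04,  3.11079390e-05, -6.25855380e-05, -9.96421895e-04,
        9.79640191e-05, -1.85279181e-04]), 'tau': array([ 3.89961191e-03, -4.12450218e+01, -2.31971991e+01,  7.31169200e-02,
        4.58566484e-02, -1.51323884e-04]), 'position': array([ 0.17352733, -0.54771122,  0.23812365]), 'eef_rot': array([-0.57014162,  0.41823019, -0.41723428,  0.57090945]), 'contact_force': array([-0.59815105, -0.77822281,  0.63472043]), 'moment': array([ 0.03372777,  0.04832501, -0.00949012]), 'gripper_width': 0.09106838009100184}
scene {'fx': 450.3083519577949, 'fy': 450.3083519577949, 'cx': 259.7055116223591, 'cy': 193.63089531776046, 'rvec': array([ 0.99547888, -2.11447024,  1.29280433]), 'tvec': array([0.31983016, 0.23781852, 0.72976233])}
driver_22_foot [([299.7, 205.3], 0.68), ([312.9, 218.4], 0.65), ([283.7, 198.5], 0.58), ([272.0, 254.9], 0.16)]
driver_22_mid [([282.3, 177.6], 0.91), ([310.1, 190.5], 0.75
[... 940 characters left out ...]
.2, 166.3], 0.88), ([207.7, 173.6], 0.67)]
seat_30 [([163.2, 166.3], 0.88), ([207.7, 173.6], 0.67)]
rack_block_hole2 [([183.0, 172.7], 0.61)]
marker [([331.1, 206.3], 0.83)]
pliers []
dark_tape [([340.1, 138.0], 0.48), ([302.6, 204.0], 0.23)]
{'fx': 306.9731933440674, 'fy': 306.9731933440674, 'cx': 252.46363660922094, 'cy': 193.42628271106548, 'mount': array([[ 9.99999664e-01, -7.49054440e-04,  3.34258870e-04,
        -4.44638566e-04],
       [-5.39091603e-04, -2.93045557e-01,  9.56098327e-01,
        -1.45883760e-01],
       [-6.18216620e-04, -9.56098186e-01, -2.93045862e-01,
         8.34995128e-02],
       [ 0.00000000e+00,  0.00000000e+00,  0.00000000e+00,
         1.00000000e+00]])} 1.1
```

View pics/scene0.png

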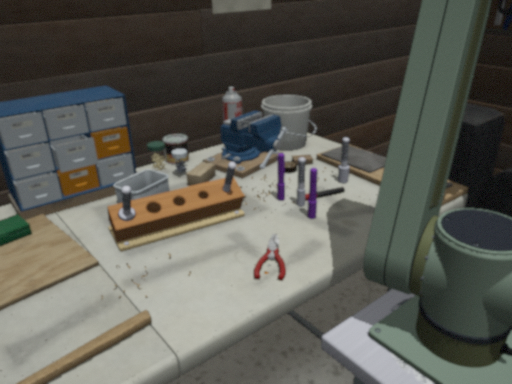

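View pics/top0.png

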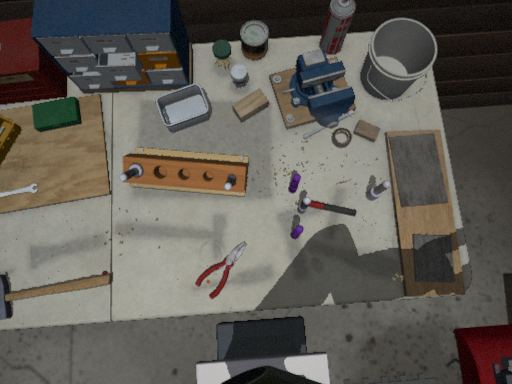

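```bash
cat > h.py <<'E'
import cv2, numpy as np
from scipy.spatial.transform import Rotation as R
from bench import manip
def cam(n):
    m=manip.camera_model(n); return m
def T_wc(n,obs=None):
    m=manip.camera_model(n)
    if n=="wrist":
        T=np.eye(4);T[:3,:3]=R.from_quat(obs['eef_rot']).as_matrix();T[:3,3]=obs['position']
        return m,T@m['mount']
    r=cv2.Rodrigues(m['rvec'])[0];T=np.eye(4);T[:3,:3]=r.T;T[:3,3]=-r.T@m['tvec'];return m,T
def cloud(n,d,obs=None):
    m,T=T_wc(n,obs);v,u=np.mgrid[:d.shape[0],:d.shape[1]]
    P=np.stack([(u-m['cx'])/m['fx']*d,(v-m['cy'])/m['fy']*d,d],-1)
    return P@T[:3,:3].T+T[:3,3]
def proj(n,X,obs=None):
    m,T=T_wc(n,obs);P=(np.atleast_2d(X)-T[:3,3])@T[:3,:3]
    return np.stack([m['fx']*P[:,0]/P[:,2]+m['cx'],m['fy']*P[:,1]/P[:,2]+m['cy']],-1)
E
python3 - <<'E'
from h import *
for n,b in (("scene",(250,130,380,230)),("top",(270,155,410,250))):
    z=np.load(f"pics/{n}0.npz");p,d=z['p'],z['d']
    c=p[b[1]:b[3],b[0]:b[2]];cv2.imwrite(f"pics/{n}_crop.png",cv2.cvtColor(cv2.resize(c,None,fx=5.5,fy=5.5,interpolation=cv2.INTER_CUBIC),cv2.COLOR_RGB2BGR))
    C=cloud(n,d)
    # objects tall above table in region
    sel=(C[...,2]>0.02)&(C[...,2]<0.16)&(d>0)&(C[...,1]<0.0)&(C[...,0]<0.75)&(C[...,0]>0.3)&(C[...,1]>-.4)
    k,l,s,ce=cv2.connectedComponentsWithStats(sel.astype(np.uint8))
    for i in range(1,k):
        if s[i,4]<15: continue
        q=C[l==i]; print(n,s[i].tolist(),'min',q.min(0).round(3),'max',q.max(0).round(3),'med',np.median(q,0).round(4),'col',p[l==i].mean(0).astype(int))
    tb=C[(d>0)&(abs(C[...,2])<0.02)&(abs(C[...,1])<.3)&(C[...,0]>.3)&(C[...,0]<.7)]
    print('table z',np.median(tb[:,2]))
E
```

```text
scene [237, 115, 50, 58, 1086] min [ 0.684 -0.268  0.02 ] max [ 0.75  -0.109  0.159] med [ 0.722  -0.1926  0.1175] col [56 70 83]
scene [319, 137, 56, 41, 535] min [ 0.48 -0.4   0.02] max [ 0.69  -0.3    0.131] med [ 0.5264 -0.3184  0.032 ] col [90 89 88]
scene [277, 153, 8, 42, 317] min [ 0.549 -0.121  0.021] max [ 0.57  -0.099  0.131] med [ 0.5556 -0.107   0.0787] col [81 58 97]
scene [293, 154, 17, 47, 340] min [ 0.492 -0.351  0.02 ] max [ 0.721 -0.117  0.131] med [ 0.4994 -0.1248  0.0702] col [101 101 102]
scene [308, 167, 9, 46, 352] min [ 0.428 -0.115  0.02 ] max [ 0.448 -0.094  0.132] med [ 0.4351 -0.1006  0.0765] col [79 55 97]
table z 0.00031185590594473567
top [303, 92, 52, 48, 1324] min [ 0.685 -0.267  0.02 ] max [ 0.75  -0.151  0.158] med [ 0.723  -0.2067  0.13  ] col [50 61 73]
top [285, 119, 16, 7, 49] min [ 0.733 -0.151  0.02 ] max [ 0.75  -0.111  0.029] med [ 0.7432 -0.1264  0.0218] col [116 108  95]
top [389, 136, 19, 71, 499] min [ 0.49 -0.4   0.02] max [ 0.681 -0.378  0.029] med [ 0.5866 -0.3906  0.024 ] col [78 76 72]
top [289, 174, 12, 18, 137] min [ 0.55  -0.122  0.023] max [ 0.569 -0.102  0.131] med [ 0.5552 -0.1101  0.0977] col [65 34 91]
top [368, 181, 23, 19, 225] min [ 0.515 -0.331  0.021] max [ 0.544 -0.303  0.131] med [ 0.5258 -0.3121  0.0699] col [ 99  99 102]
top [298, 197, 13, 16, 129] min [ 0.494 -0.139  0.024] max [ 0.513 -0.12   0.13 ] med [ 0.5004 -0.1271  0.1021] col [ 95  96 102]
top [291, 226, 12, 13, 105] min [ 0.43  -0.115  0.021] max [ 0.448 -0.096  0.131] med [ 0.4376 -0.1029  0.1161] col [ 72  39 100]
top [413, 241, 7, 41, 115] min [ 0.303 -0.4    0.02 ] max [ 0.4   -0.388  0.027] med [ 0.3342 -0.3963  0.0233] col [44 42 38]
table z -0.0017953027032995839
```

View pics/scene_crop.png

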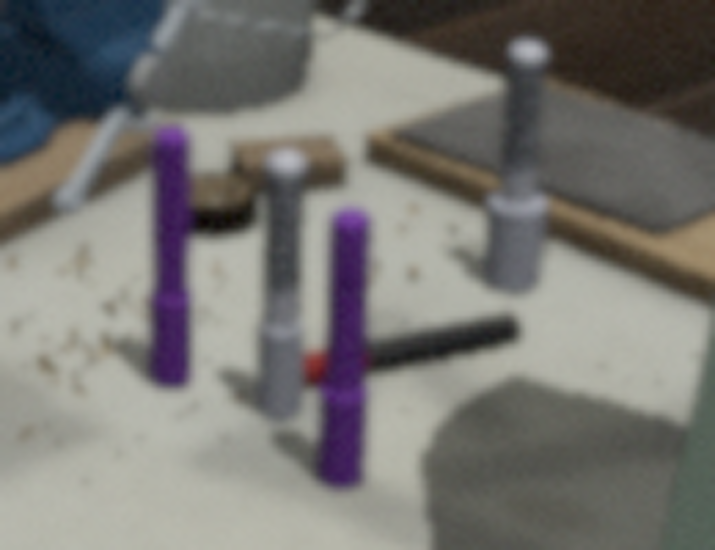

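View pics/top_crop.png

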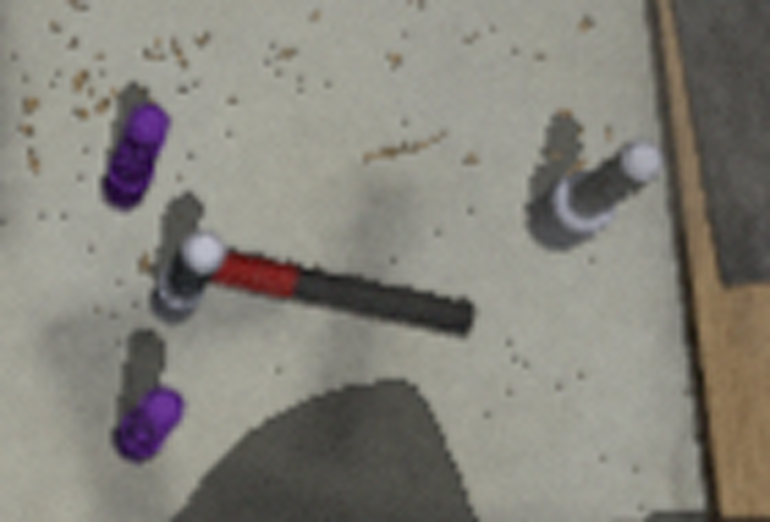

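```bash
python3 - <<'E'
from h import *
from scipy.optimize import least_squares
for n in ("scene","top"):
    z=np.load(f"pics/{n}0.npz");p,d=z['p'],z['d'];C=cloud(n,d)
    for nm,c,r in (("22",(.503,-.129),.018),("30",(.530,-.318),.02),("pA",(.56,-.112),.018),("pB",(.44,-.105),.018)):
        near=(d>0)&(np.hypot(C[...,0]-c[0],C[...,1]-c[1])<r+.005)
        for zr,rad in (((.055,.126),.009),((.127,.14),0),((.008,.04),.011 if nm!="30" else .015)):
            q=C[near&(C[...,2]>zr[0])&(C[...,2]<zr[1])]
            if len(q)<6: continue
            if rad==0: print(n,nm,'top',len(q),q.mean(0).round(4));continue
            f=least_squares(lambda x:np.hypot(q[:,0]-x[0],q[:,1]-x[1])-rad,c,loss='soft_l1',f_scale=.001)
            print(n,nm,zr,len(q),f.x.round(4),'res',np.sqrt(np.mean(f.fun**2)).round(4))
# rack: fit top plane
z=np.load("pics/top0.npz")
for n in ("scene","top"):
    z=np.load(f"pics/{n}0.npz");p,d=z['p'],z['d'];C=cloud(n,d)
    hsv=cv2.cvtColor(p,cv2.COLOR_RGB2HSV)
    s=(d>0)&(C[...,0]>.45)&(C[...,0]<.65)&(C[...,1]>-.02)&(C[...,1]<.4)&(C[...,2]>.03)&(C[...,2]<.12)
    q=C[s];
    nrm=np.array([-np.sin(np.radians(27)),0,np.cos(np.radians(27))])
    # ransac plane
    rng=np.random.default_rng(0);best=0
    for _ in range(500):
        a=q[rng.choice(len(q),3,False)];v=np.cross(a[1]-a[0],a[2]-a[0]);L=np.linalg.norm(v)
        if L<1e-6: continue
        v/=L; v*=np.sign(v[2])
        if abs(v[2]-.891)>.06: continue
        k=(abs((q-a[0])@v)<.002).sum()
        if k>best: best=k;bv=(v,a[0])
    inl=q[abs((q-bv[1][None][0])@bv[0])<.003];c=inl.mean(0);v=np.linalg.svd(inl-c,full_matrices=False)[2][2];v*=np.sign(v[2])
    print(n,'rack n',v.round(4),'tilt',np.degrees(np.arccos(v[2])).round(2),'yaw',np.degrees(np.arctan2(-v[1],-v[0])).round(2),'c',c.round(4),len(inl),inl.min(0).round(3),inl.max(0).round(3))
E
```

```text
scene 22 (0.055, 0.126) 189 [ 0.5053 -0.1304] res 0.0015
scene 22 top 20 [ 0.5032 -0.1284  0.1291]
scene 22 (0.008, 0.04) 101 [ 0.5057 -0.1306] res 0.0019
scene 30 (0.055, 0.126) 165 [ 0.5298 -0.3181] res 0.0017
scene 30 top 16 [ 0.5281 -0.3156  0.1291]
scene 30 (0.008, 0.04) 108 [ 0.5299 -0.3186] res 0.0019
scene pA (0.055, 0.126) 199 [ 0.5616 -0.1126] res 0.0017
scene pA top 16 [ 0.5584 -0.11    0.1294]
scene pA (0.008, 0.04) 90 [ 0.5618 -0.1127] res 0.0016
scene pB (0.055, 0.126) 212 [ 0.4411 -0.1068] res 0.0014
scene pB top 20 [ 0.4381 -0.1034  0.1295]
scene pB (0.008, 0.04) 103 [ 0.441  -0.1071] res 0.0016
top 22 (0.055, 0.126) 56 [ 0.505  -0.1303] res 0.0005
top 22 top 25 [ 0.5049 -0.1305  0.1282]
top 22 (0.008, 0.04) 23 [ 0.5051 -0.1306] res 0.0003
top 30 (0.055, 0.126) 93 [ 0.5297 -0.3184] res 0.0009
top 30 top 27 [ 0.5294 -0.3178  0.1284]
top 30 (0.008, 0.04) 51 [ 0.53   -0.3186] res 0.0004
top pA (0.055, 0.126) 66 [ 0.5614 -0.1127] res 0.0012
top pA top 27 [ 0.5606 -0.1125  0.1287]
top pA (0.008, 0.04) 25 [ 0.5615 -0.1127] res 0.0004
top pB (0.055, 0.126) 48 [ 0.4408 -0.1068] res 0.001
top pB top 27 [ 0.4408 -0.1064  0.1286]
top pB (0.008, 0.04) 13 [ 0.4409 -0.1069] res 0.0002
scene rack n [-0.4487  0.0735  0.8907] tilt 27.04 yaw -9.31 c [0.6018 0.1659 0.0716] 2441 [0.55  0.004 0.055] [0.65  0.316 0.089]
top rack n [-0.4443  0.0738  0.8928] tilt 26.77 yaw -9.43 c [0.603  0.1512 0.0717] 2386 [0.55  0.006 0.054] [0.65  0.315 0.089]
```

```bash
python3 - <<'E'
from h import *
z=np.array([-.4465,.0737,0]);z=np.array([*(z[:2]/np.hypot(*z[:2])*np.sin(np.radians(27))),np.cos(np.radians(27))])
y=np.array([z[1],-z[0],0]);y/=np.linalg.norm(y);y*=np.sign(y[1]);x=np.cross(y,z)
print(x,y,z)
pts=[]
for n in ("scene","top"):
    Z=np.load(f"pics/{n}0.npz");p,d=Z['p'],Z['d'];C=cloud(n,d)
    s=(d>0)&(C[...,0]>.45)&(C[...,0]<.72)&(C[...,1]>-.02)&(C[...,1]<.4)&(C[...,2]>.03)&(C[...,2]<.12)
    q=C[s];h=q@z;hh=np.histogram(h,np.arange(-.3,.0,.002));h0=hh[1][hh[0].argmax()]+.001
    q=q[abs(h-h0)<.004];h0=np.median(q@z)
    a=q@x;b=q@y
    print(n,'h0',h0.round(4),'x range',np.percentile(a,[.5,99.5]).round(4),a.min().round(4),a.max().round(4),'y',b.min().round(4),b.max().round(4))
    np.save(f"pics/h_{n}.npy",h0)
h0=np.mean([np.load(f"pics/h_{n}.npy") for n in("scene","top")])
# rectify 0.5mm/px
a0,b0=.50,-.04
for n in ("scene","top"):
    p=np.load(f"pics/{n}0.npz")['p']
    aa,bb=np.meshgrid(np.arange(a0,a0+.14,.0005)[::-1],np.arange(b0+.0,b0+.38,.0005)[::-1],indexing='ij')
    X=aa[...,None]*x+bb[...,None]*y+h0*z
    uv=proj(n,X.reshape(-1,3)).reshape(*aa.shape,2).astype(np.float32)
    im=cv2.remap(p,uv[...,0],uv[...,1],cv2.INTER_CUBIC)
    cv2.imwrite(f"pics/rect_{n}.png",cv2.cvtColor(im,cv2.COLOR_RGB2BGR))
i1=cv2.imread("pics/rect_scene.png");i2=cv2.imread("pics/rect_top.png");cv2.imwrite("pics/rect.png",np.vstack([i1,i2]));print(i1.shape)
E
```

```text
[ 0.87911117 -0.14510749  0.4539905 ] [0.16285794 0.98664953 0.        ] [-0.44792951  0.07393596  0.89100652]
scene h0 -0.1934 x range [0.5064 0.5742] 0.5051 0.5757 y 0.1029 0.41
top h0 -0.1951 x range [0.5068 0.5728] 0.5062 0.5732 y 0.1033 0.4085
(280, 760, 3)
```

View pics/rect.png

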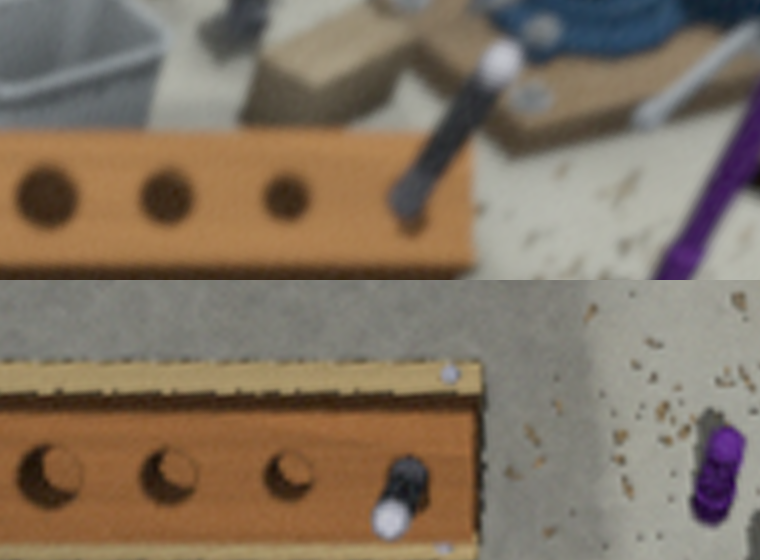

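```bash
python3 - <<'E'
from h import *
o=manip.observe();M=R.from_quat(o['eef_rot']).as_matrix();print(M.round(3),o['position'].round(4),o['time'])
z=np.array([-0.44792951,0.07393596,0.89100652]);y=np.array([0.16285794,0.98664953,0])
# current yaw of jaw axis
for j in (np.array([0,1,0]),np.array([0,-1,0])):
    T=np.stack([j,[0,0,-1],np.cross(j,[0,0,-1])],1);print('pick jaw',j,np.degrees(R.from_matrix(T@M.T).as_rotvec()).round(2))
for j in (y,-y):
    T2=np.stack([j,-z,np.cross(j,-z)],1);j0=np.array([0,np.sign(j[1]),0]);T=np.stack([j0,[0,0,-1],np.cross(j0,[0,0,-1])],1)
    print('turn to insert from pick',np.degrees(R.from_matrix(T2@T.T).as_rotvec()).round(2), 'tool z at insert',T2[:,2].round(2))
a,h=.5405,-.1942
x=np.cross(y,z)
for b in (.196,.256,.316):
    m=a*x+b*y+h*z;print(b,m.round(4),'seat',(m-.042*z).round(4))
E
```

```text
[[ 0.302  0.     0.953]
 [-0.953 -0.     0.302]
 [ 0.    -1.     0.   ]] [ 0.1737 -0.5482  0.239 ] 1.1
pick jaw [0 1 0] [-0.0000e+00  1.0000e-02  1.6242e+02]
pick jaw [ 0 -1  0] [ 1.000e-02  0.000e+00 -1.758e+01]
turn to insert from pick [ -2.21 -26.94  -9.2 ] tool z at insert [-0.88  0.15 -0.45]
turn to insert from pick [ -2.21 -26.94  -9.2 ] tool z at insert [ 0.88 -0.15  0.45]
0.196 [0.5941 0.1006 0.0723] seat [0.6129 0.0975 0.0349]
0.256 [0.6038 0.1598 0.0723] seat [0.6227 0.1567 0.0349]
0.316 [0.6136 0.219  0.0723] seat [0.6324 0.2159 0.0349]
```

drive_tool(rows=[[33,42,6,0,0,-1.76,0.35],[33,42,6,0,0,-1.76,0.35],[33,42,6,0,0,-1.76,0.35],[33,42,6,0,0,-1.76,0.35],[33,42,0,0,0,-1.76,0.35],[33,42,0,0,0,-1.76,0.35],[33,42,0,0,0,-1.76,0.35],[33,42,0,0,0,-1.76,0.35],[33,41,0,0,0,-1.76,0.35],[34,41,0,0,0,-1.74,0.35]], newtons=40)

```text
time: 2.35
position: [0.5056, -0.1287, 0.2632]
eef_rot: [0.5, -0.5, 0.5, -0.5]
contact_force: [0.3, 0.1, 0.8]
gripper_width: 0.0591
```

drive_tool(rows=[[0,0,-30,0,0,0,0.35],[0,0,-30,0,0,0,0.35],[0,0,0,0,0,0,0.35]])

```text
time: 2.72
position: [0.5033, -0.1296, 0.2011]
eef_rot: [-0.501, 0.502, -0.498, 0.499]
contact_force: [-0.7, 0.4, -0.4]
gripper_width: 0.059
```

```bash
cat > st.py <<'E'
from h import *
o=manip.observe();M=R.from_quat(o['eef_rot']).as_matrix()
print(round(o['time'],2),'pos',o['position'].round(4),'x',M[:,0].round(3),'y',M[:,1].round(3),'w',round(o['gripper_width'],4),'F',o['contact_force'].round(1),'q',o['joint_pos'].round(2))
E
python3 - <<'E'
import st
from h import *
p,d=manip.camera("wrist");cv2.imwrite("pics/w1.png",cv2.cvtColor(p,cv2.COLOR_RGB2BGR))
o=st.o;C=cloud("wrist",d,o)
for c,r in (((.505,-.1304),.02),):
    near=(d>0)&(np.hypot(C[...,0]-c[0],C[...,1]-c[1])<r)
    for zr in ((.123,.14),):
        q=C[near&(C[...,2]>zr[0])&(C[...,2]<zr[1])];print(len(q),q.mean(0).round(4),q.min(0).round(4),q.max(0).round(4))
E
```

```text
2.73 pos [ 0.5033 -0.1296  0.2011] x [ 0.    -1.    -0.001] y [-0.005  0.001 -1.   ] w 0.059 F [-0.7  0.4 -0.4] q [-0.27  0.26  1.75 -0.    1.14  1.3 ]
432 [ 0.506  -0.1311  0.129 ] [ 0.4959 -0.1395  0.123 ] [ 0.5137 -0.1225  0.1323]
```

drive_tool(rows=[[0,-1,-30,0,0,0,0.35],[0,0,-30,0,0,0,0.35],[0,0,-20,0,0,0,0.35],[0,0,-10,0,0,0,0.35],[0,0,0,0,0,0,0.35],[0,0,0,0,0,0,0.35]])

```text
time: 3.52
position: [0.5055, -0.1315, 0.1142]
eef_rot: [0.5, -0.499, 0.501, -0.5]
contact_force: [0.3, 0.1, -0.6]
gripper_width: 0.0591
```

```bash
python3 st.py
```

```text
3.52 pos [ 0.5055 -0.1315  0.1142] x [-0.    -1.     0.001] y [ 0.002 -0.001 -1.   ] w 0.0591 F [ 0.3  0.1 -0.6] q [-0.28  0.35  1.87 -0.    0.92  1.29]
```

drive_tool(rows=[[0,0,0,0,0,0,0.6],[0,0,0,0,0,0,0.7],[0,0,0,0,0,0,0.8],[0,0,0,0,0,0,1],[0,0,0,0,0,0,1],[0,0,0,0,0,0,1],[0,0,0,0,0,0,1]], newtons=50)

```text
time: 4.4
position: [0.5047, -0.1313, 0.113]
eef_rot: [0.5, -0.5, 0.5, -0.5]
contact_force: [0.1, -0.5, 0.5]
gripper_width: 0.0171
```

drive_tool(rows=[[0,0,10,0,0,0,1],[0,0,30,0,0,0,1],[0,0,50,0,0,0,1],[0,0,50,0,0,0,1],[0,0,40,0,0,0,1],[0,0,20,0,0,0,1],[0,0,0,0,0,0,1]])

```text
time: 5.28
position: [0.5052, -0.1312, 0.3148]
eef_rot: [0.499, -0.499, 0.501, -0.501]
contact_force: [-0.2, -0.1, -1.7]
gripper_width: 0.0172
```

```bash
python3 - <<'E'
import st
from h import *
for n in ("wrist","scene"):
    p,d=manip.camera(n);cv2.imwrite(f"pics/{n}2.png",cv2.cvtColor(p,cv2.COLOR_RGB2BGR));np.savez(f"pics/{n}2.npz",p=p,d=d)
a=cv2.imread("pics/wrist2.png");b=cv2.imread("pics/scene2.png");cv2.imwrite("pics/ws2.png",cv2.resize(np.hstack([a,b]),(800,300)))
E
```

```text
5.28 pos [ 0.5052 -0.1312  0.3148] x [ 0.    -1.     0.001] y [ 0.004 -0.001 -1.   ] w 0.0172 F [-0.2 -0.1 -1.7] q [-0.28  0.19  1.55  0.    1.4   1.29]
```

View pics/ws2.png

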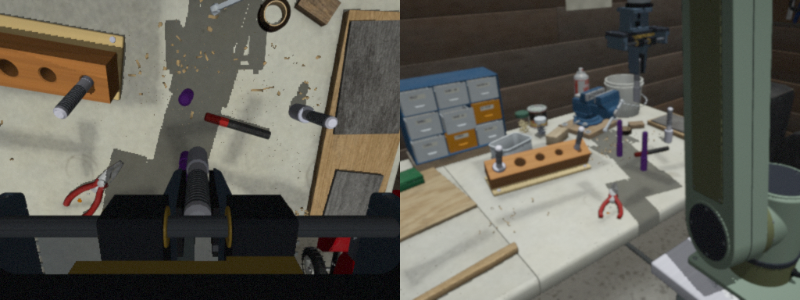

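```bash
cat > held.py <<'E'
from h import *
from scipy.optimize import least_squares
def held(d,rn,verbose=True):
    m=manip.camera_model("wrist")
    v,u=np.mgrid[:384,:512];P=np.stack([(u-m['cx'])/m['fx']*d,(v-m['cy'])/m['fy']*d,d],-1)
    Q=P@m['mount'][:3,:3].T+m['mount'][:3,3]
    s=(d>0)&(abs(Q[...,0])<.022)&(abs(Q[...,2])<.03)&(Q[...,1]>.03)&(Q[...,1]<.125)
    q=Q[s]
    print('n',len(q),'ymax',np.percentile(q[:,1],[50,90,99,100]).round(4))
    # axis: x=a+b y, z=c+e y ; step at ys
    def f(t):
        r=np.hypot(q[:,0]-t[0]-t[1]*(q[:,1]-.07),q[:,2]-t[2]-t[3]*(q[:,1]-.07))
        return r-np.where(q[:,1]<t4,.009,rn)
    best=None
    for t4 in np.arange(.05,.085,.001):
        g=least_squares(f,[0,0,0,0],loss='soft_l1',f_scale=.0007)
        if best is None or g.cost<best[0]: best=(g.cost,t4,g.x,np.sqrt(np.mean(g.fun**2)))
    print('step y',best[1].round(4),'foot y~',(best[1]+.048).round(4),'x@.07',best[2][0].round(4),'slope x',best[2][1].round(4),'z@.07',best[2][2].round(4),'slope z',best[2][3].round(4),'rms',best[3].round(5))
    return q
E
python3 - <<'E'
from held import *
held(np.load("pics/wrist2.npz")['d'],.011)
E
```

```text
n 1010 ymax [0.0652 0.0974 0.1097 0.1114]
step y 0.066 foot y~ 0.114 x@.07 -0.0004 slope x 0.0013 z@.07 -0.0002 slope z -0.007 rms 0.00041
```

drive_tool(rows=[[-3.6,31.4,0,-0.28,-3.37,-1.15,1],[-3.6,31.4,0,-0.28,-3.37,-1.15,1],[-3.6,31.4,0,-0.28,-3.37,-1.15,1],[-3.6,31.4,0,-0.28,-3.37,-1.15,1],[-3.6,31.4,0,-0.28,-3.37,-1.15,1],[-3.6,31.4,0,-0.28,-3.37,-1.15,1],[-3.6,31.4,0,-0.28,-3.37,-1.15,1],[-3.6,31.4,0,-0.28,-3.37,-1.15,1],[0,0,0,0,0,0,1],[0,0,0,0,0,0,1]])

```text
time: 6.62
position: [0.4753, 0.1197, 0.3118]
eef_rot: [0.339, -0.399, 0.65, -0.551]
contact_force: [0.1, 0.1, -1.9]
gripper_width: 0.017
```

```bash
cat > ins.py <<'E'
import sys
from h import *
z=np.array([-0.44792951,0.07393596,0.89100652]);y=np.array([0.16285794,0.98664953,0]);x=np.cross(y,z)
A,H=.5405,-.1942
def rep(b,foot,a=A,h=H,jaw=-1):
    o=manip.observe();M=R.from_quat(o['eef_rot']).as_matrix();f=o['position']+M@np.array([0,foot,0])
    m=a*x+b*y+h*z;e=f-m
    J=jaw*y;T=np.stack([J,-z,np.cross(J,-z)],1)
    rv=np.degrees(R.from_matrix(T@M.T).as_rotvec())
    print(round(o['time'],2),'foot rel mouth in rack axes mm',(np.array([e@x,e@y,e@z])*1e3).round(2),'turn needed',rv.round(2),'w',round(o['gripper_width'],4))
    F=o['contact_force'];print('F rack',np.array([F@x,F@y,F@z]).round(1),'mom',o['moment'].round(2),'q',o['joint_pos'].round(2),'pos',o['position'].round(4))
    fr=lambda s:((m+s*z)-M@np.array([0,foot,0])-o['position'])*1e3
    for s in (.03,.005,-.042): print('shift to s=%.3f'%s,fr(s).round(1))
if __name__=="__main__":rep(float(sys.argv[1]),float(sys.argv[2]))
E
python3 ins.py .196 .1135; python3 -c "
from ins import *
print('x',x,'y',y,'z',z)"
```

```text
6.62 foot rel mouth in rack axes mm [  1.24  -0.67 154.46] turn needed [ 0.1  -0.15 -0.01] w 0.017
F rack [-0.8  0.2 -1.7] mom [ 0.12  0.5  -0.02] q [ 0.37 -0.05  1.9  -0.3   0.89  2.25] pos [0.4753 0.1197 0.3118]
shift to s=0.030 [  54.8   -8.4 -111.5]
shift to s=0.005 [  66.   -10.2 -133.7]
shift to s=-0.042 [  87.   -13.7 -175.6]
x [ 0.87911116 -0.14510749  0.4539905 ] y [0.16285794 0.98664953 0.        ] z [-0.44792951  0.07393596  0.89100652]
```

drive_tool(rows=[[11,-1.7,-22.3,0,0,0,1],[11,-1.7,-22.3,0,0,0,1],[11,-1.7,-22.3,0,0,0,1],[11,-1.7,-22.3,0,0,0,1],[10.8,-1.6,-22.3,0,0,0,1],[0,0,0,0,0,0,1],[0,0,0,0,0,0,1]])

```text
time: 7.5
position: [0.531, 0.1109, 0.202]
eef_rot: [0.338, -0.398, 0.651, -0.551]
contact_force: [0.2, 0.3, -2.0]
gripper_width: 0.0173
```

```bash
python3 ins.py .196 .1135; python3 - <<'E'
from held import *
o=manip.observe()
for n in ("wrist","scene","top"):
    p,d=manip.camera(n);cv2.imwrite(f"pics/{n}3.png",cv2.cvtColor(p,cv2.COLOR_RGB2BGR));np.savez(f"pics/{n}3.npz",p=p,d=d)
held(np.load("pics/wrist3.npz")['d'],.011)
# crops round the hole, with projection of mouth circle and expected nose
from ins import x,y,z,A,H
m0=A*x+.196*y+H*z
ims=[]
for n in ("wrist","scene","top"):
    p=np.load(f"pics/{n}3.npz")['p'];k=6
    uv=proj(n,m0,o)[0].astype(int);w=33;u0,v0=max(uv[0]-w,0),max(uv[1]-w,0)
    c=cv2.resize(p[v0:v0+2*w,u0:u0+2*w],(390,390),interpolation=cv2.INTER_CUBIC)[...,::-1].copy()
    th=np.linspace(0,2*np.pi,60)
    for b in (.196,.256):
        r=.014 if b==.196 else .016
        X=(A*x+b*y+H*z)+r*(np.cos(th)[:,None]*x+np.sin(th)[:,None]*y)
        q=((proj(n,X,o)-[u0,v0]+.5)*390/66-.5).astype(np.int32)
        cv2.polylines(c,[q],True,(0,255,0),1)
    ims.append(c)
cv2.imwrite("pics/c3.png",np.hstack(ims)[:, :1170]);cv2.imwrite("pics/c3.png",cv2.resize(cv2.imread("pics/c3.png"),(800,266)))
E
```

```text
7.5 foot rel mouth in rack axes mm [ 2.07 -0.19 31.06] turn needed [0.03 0.05 0.09] w 0.0173
F rack [-0.8  0.3 -1.9] mom [0.1  0.45 0.  ] q [ 0.3   0.13  2.01 -0.37  0.6   2.3 ] pos [0.531  0.1109 0.202 ]
shift to s=0.030 [-1.3  0.4 -1.9]
shift to s=0.005 [  9.9  -1.4 -24.2]
shift to s=-0.042 [ 30.9  -4.9 -66. ]
n 993 ymax [0.065  0.0969 0.1092 0.1118]
step y 0.065 foot y~ 0.113 x@.07 -0.0003 slope x 0.0012 z@.07 -0.0004 slope z -0.008 rms 0.00042
```

View pics/c3.png

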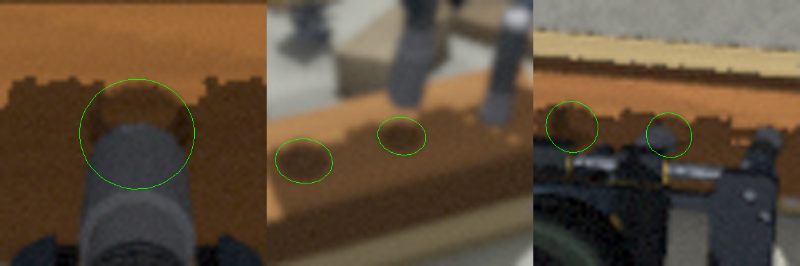

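View pics/wrist3.png

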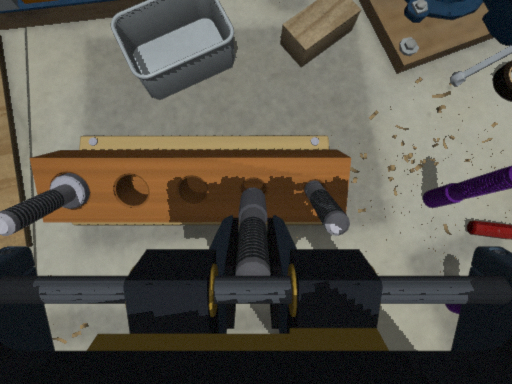

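```bash
python3 - <<'E'
from held import *
from ins import x,y,z,A,H
o=manip.observe()
print(o['time'])
rows=[]
bs=np.arange(.335,.175,-.0002);as_=np.arange(A+.022,A-.022,-.0002)
for n,f in (("scene","scene0"),("top","top0"),("wrist","wrist3")):
    p=np.load(f"pics/{f}.npz")['p']
    aa,bb=np.meshgrid(as_,bs,indexing='ij')
    X=aa[...,None]*x+bb[...,None]*y+H*z
    uv=proj(n,X.reshape(-1,3),o).reshape(*aa.shape,2).astype(np.float32)
    im=cv2.remap(p,uv[...,0],uv[...,1],cv2.INTER_CUBIC)[...,::-1].copy()
    im=cv2.convertScaleAbs(im,alpha=1.6)
    for b,r in ((.316,.016),(.256,.014),(.196,.012)):
        cx,cy=int((.335-b)/.0002),110
        for rr in (r,r+.002): cv2.circle(im,(cx,cy),int(rr/.0002),(0,255,0),1)
    rows.append(im)
im=np.vstack(rows);print(im.shape);cv2.imwrite("pics/rect3.png",im[:, :800])
E
```

```text
7.65
(663, 801, 3)
```

View pics/rect3.png

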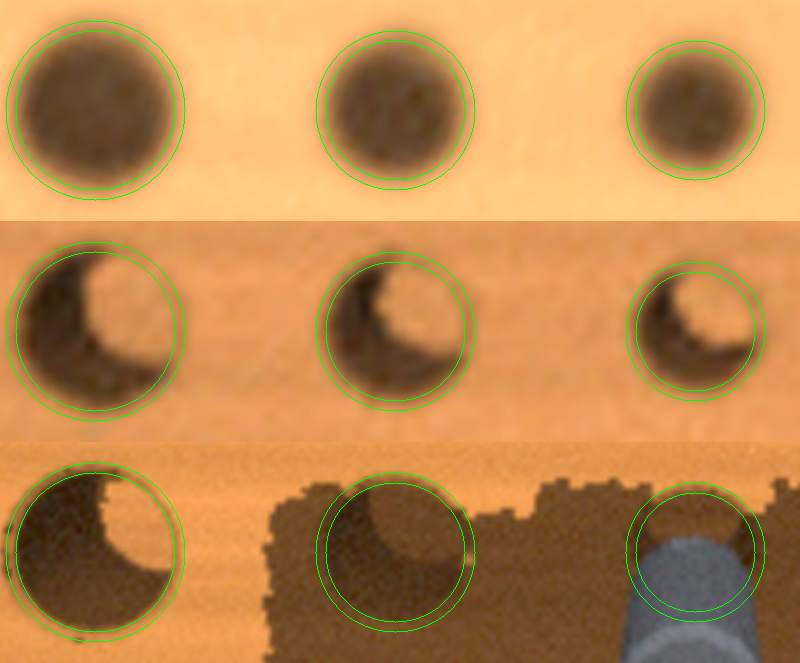

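drive_tool(rows=[[3.3,-0.5,-8,0,0,0,1],[3.5,-0.5,-8,0,0,0,1],[3.5,-0.5,-8,0,0,0,1],[0,0,0,0,0,0,1],[0,0,0,0,0,0,1]], newtons=40)

```text
time: 8.28
position: [0.5411, 0.1102, 0.1774]
eef_rot: [0.338, -0.398, 0.65, -0.551]
contact_force: [-0.1, -0.1, -1.1]
gripper_width: 0.017
```

```bash
python3 ins.py .196 .1135
```

```text
8.28 foot rel mouth in rack axes mm [-0.29  0.73  4.51] turn needed [0.04 0.01 0.01] w 0.017
F rack [-0.5 -0.1 -1. ] mom [0.06 0.39 0.02] q [ 0.29  0.18  2.03 -0.4   0.54  2.33] pos [0.5411 0.1102 0.1774]
shift to s=0.030 [-11.3   1.1  22.8]
shift to s=0.005 [-0.1 -0.7  0.6]
shift to s=-0.042 [ 21.   -4.2 -41.3]
```

drive_tool(rows=[[0.5,-0.9,0.3,0,0,0,1],[1.5,-0.2,-3,0,0,0,1],[1.5,-0.3,-3,0,0,0,1],[1.5,-0.2,-3,0,0,0,1],[0,0,0,0,0,0,1],[0,0,0,0,0,0,1]])

```text
time: 9.02
position: [0.546, 0.1085, 0.1688]
eef_rot: [0.338, -0.398, 0.65, -0.552]
contact_force: [-0.0, 0.2, -1.2]
gripper_width: 0.017
```

```bash
python3 ins.py .196 .1135
```

```text
9.03 foot rel mouth in rack axes mm [ 0.39 -0.06 -5.47] turn needed [0.04 0.02 0.01] w 0.017
F rack [-0.6  0.2 -1. ] mom [ 0.06  0.47 -0.04] q [ 0.29  0.19  2.04 -0.41  0.52  2.34] pos [0.546  0.1085 0.1688]
shift to s=0.030 [-16.2   2.7  31.4]
shift to s=0.005 [-5.   0.9  9.2]
shift to s=-0.042 [ 16.   -2.6 -32.7]
```

drive_tool(rows=[[2.2,-0.4,-4.5,0,0,0,1],[2.2,-0.4,-4.5,0,0,0,1],[2.2,-0.4,-4.5,0,0,0,1],[2.2,-0.4,-4.5,0,0,0,1],[2.2,-0.4,-4.4,0,0,0,1],[0,0,0,0,0,0,1],[0,0,0,0,0,0,1]])

```text
time: 9.9
position: [0.557, 0.1066, 0.1464]
eef_rot: [0.338, -0.398, 0.65, -0.552]
contact_force: [-0.3, -1.0, -1.5]
gripper_width: 0.0173
```

```bash
python3 ins.py .196 .1135
```

```text
9.9 foot rel mouth in rack axes mm [  0.25  -0.17 -30.47] turn needed [0.03 0.03 0.01] w 0.0173
F rack [-0.8 -1.  -1.2] mom [ 0.04  0.42 -0.  ] q [ 0.27  0.24  2.05 -0.45  0.46  2.37] pos [0.557  0.1066 0.1464]
shift to s=0.030 [-27.3   4.7  53.8]
shift to s=0.005 [-16.1   2.8  31.5]
shift to s=-0.042 [  5.   -0.7 -10.4]
```

drive_tool(rows=[[1.8,-0.3,-3.6,0,0,0,1],[1.8,-0.3,-3.6,0,0,0,1],[0.5,-0.1,-0.9,0,0,0,1],[0.4,-0.1,-0.9,0,0,0,1],[0,0,0,0,0,0,1],[0,0,0,0,0,0,1]])

```text
time: 10.65
position: [0.5615, 0.1057, 0.1375]
eef_rot: [0.338, -0.398, 0.65, -0.552]
contact_force: [0.8, -0.5, -1.4]
gripper_width: 0.0168
```

```bash
python3 ins.py .196 .1135
```

```text
10.65 foot rel mouth in rack axes mm [  0.22  -0.29 -40.51] turn needed [0.04 0.03 0.01] w 0.0168
F rack [ 0.2 -0.4 -1.6] mom [ 0.18  0.48 -0.07] q [ 0.27  0.26  2.05 -0.46  0.44  2.39] pos [0.5615 0.1057 0.1375]
shift to s=0.030 [-31.7   5.5  62.7]
shift to s=0.005 [-20.5   3.7  40.4]
shift to s=-0.042 [ 0.5  0.2 -1.4]
```

drive_tool(rows=[[0.5,-0.1,-0.9,0,0,0,1],[0.4,-0.1,-0.9,0,0,0,1],[0.4,-0.1,-0.9,0,0,0,1],[0,0,0,0,0,0,1]])

```text
time: 11.15
position: [0.5625, 0.1056, 0.1368]
eef_rot: [0.337, -0.398, 0.651, -0.552]
contact_force: [-11.8, 2.1, 15.3]
gripper_width: 0.0173
```

```bash
python3 ins.py .196 .1135
```

```text
11.15 foot rel mouth in rack axes mm [  1.06  -0.2  -41.58] turn needed [0.01 0.15 0.04] w 0.0173
F rack [-3.7  0.2 19. ] mom [0.09 1.21 0.  ] q [ 0.27  0.26  2.05 -0.47  0.44  2.39] pos [0.5625 0.1056 0.1368]
shift to s=0.030 [-33.    5.6  63.3]
shift to s=0.005 [-21.8   3.8  41. ]
shift to s=-0.042 [-0.7  0.3 -0.9]
```

drive_tool(rows=[[-0.7,0.1,1.3,0,0,0,1],[0,0,0,0,0,0,0.8],[0,0,0,0,0,0,0.5],[0,0,0,0,0,0,0.5],[0,0,0,0,0,0,0.5]])

```text
time: 11.78
position: [0.5622, 0.1055, 0.1359]
eef_rot: [0.338, -0.398, 0.65, -0.552]
contact_force: [-0.1, -0.9, -0.2]
gripper_width: 0.0446
```

drive_tool(rows=[[-3,0.5,6,0,0,0,0.5],[-9,1.5,17.8,0,0,0,0.5],[-13.4,2.2,26.7,0,0,0,0.5],[-18,3,35.6,0,0,0,0.5],[-18,3,35.6,0,0,0,0.5],[-18,3,35.6,0,0,0,0.5],[0,0,0,0,0,0,0.5]])

```text
time: 12.65
position: [0.483, 0.1195, 0.2972]
eef_rot: [0.335, -0.397, 0.651, -0.554]
contact_force: [-0.1, 0.1, 0.1]
gripper_width: 0.0458
```

```bash
cat > chk.py <<'E'
from h import *
from ins import x,y,z,A,H
def chk(tag,bs=(.196,)):
    o=manip.observe()
    for n in ("wrist","scene","top"):
        p,d=manip.camera(n);cv2.imwrite(f"pics/{n}{tag}.png",cv2.cvtColor(p,cv2.COLOR_RGB2BGR))
        C=cloud(n,d,o);L=np.stack([C@x-A,C@y,C@z-H],-1)
        for b in bs:
            s=(d>0)&(abs(L[...,0])<.02)&(abs(L[...,1]-b)<.02)
            t=L[s&(L[...,2]>.03)&(L[...,2]<.12)]
            if len(t)<20: print(n,b,len(t));continue
            hi=np.percentile(t[:,2],98);q=t[t[:,2]>hi-.004]
            print(n,b,'n',len(t),'top out mm',(hi*1e3).round(1),'max',(t[:,2].max()*1e3).round(1),'top centre rel hole',((q.max(0)+q.min(0))[:2]/2*1e3-[0,b*1e3]).round(1))
E
python3 ins.py .196 .1135; python3 -c "
from chk import *
chk('4')"
```

```text
12.65 foot rel mouth in rack axes mm [  2.49   0.92 137.94] turn needed [-0.13  0.42 -0.05] w 0.0458
F rack [-0.   0.   0.2] mom [ 0.05  0.28 -0.02] q [ 0.36 -0.03  1.93 -0.31  0.84  2.26] pos [0.483  0.1195 0.2972]
shift to s=0.030 [ 46.   -8.5 -97.3]
shift to s=0.005 [  57.2  -10.4 -119.6]
shift to s=-0.042 [  78.3  -13.9 -161.5]
wrist 0.196 n 430 top out mm 90.4 max 91.5 top centre rel hole [-6.1 -0.3]
scene 0.196 n 164 top out mm 90.4 max 92.3 top centre rel hole [-6.6  2.2]
top 0.196 n 106 top out mm 88.4 max 89.3 top centre rel hole [-6.9  1.4]
```

```bash
python3 - <<'E'
from h import *
o=manip.observe();M=R.from_quat(o['eef_rot']).as_matrix()
j=np.array([.5,-.8660254,0]);T=np.stack([j,[0,0,-1],np.cross(j,[0,0,-1])],1)
print(np.degrees(R.from_matrix(T@M.T).as_rotvec()).round(2),o['position'].round(4),o['joint_pos'].round(2))
p=np.array([.53,-.3183,.24]);print((p-o['position'])*1e3)
# pliers, tape, marker location check
E
```

```text
[-4.84 27.04 38.63] [0.4822 0.1185 0.2923] [ 0.36 -0.02  1.93 -0.31  0.84  2.26]
[  47.82325216 -436.82235335  -52.34927358]
```

View pics/scene4.png

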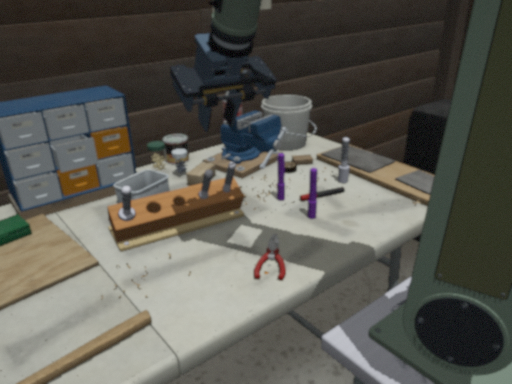

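drive_tool(rows=[[4.8,-43.7,0,-0.48,2.7,3.86,0.35],[4.8,-43.7,0,-0.48,2.7,3.86,0.35],[4.8,-43.7,0,-0.48,2.7,3.86,0.35],[4.8,-43.7,0,-0.48,2.7,3.86,0.35],[4.8,-43.7,-5,-0.48,2.7,3.86,0.35],[4.8,-43.7,-5,-0.48,2.7,3.86,0.35],[4.8,-43.7,-10,-0.48,2.7,3.86,0.35],[4.8,-43.7,-20,-0.48,2.7,3.86,0.35],[4.8,-43.7,-20,-0.48,2.7,3.86,0.35],[4.8,-43.7,-20,-0.48,2.7,3.86,0.35]])

```text
time: 14.05
position: [0.5301, -0.3192, 0.2104]
eef_rot: [-0.611, 0.355, -0.353, 0.613]
contact_force: [-0.4, -0.1, -0.3]
gripper_width: 0.0594
```

drive_tool(rows=[[0,0,0,0,0,0,0.35],[0,0,0,0,0,0,0.35]])

```text
time: 14.3
position: [0.5301, -0.3171, 0.2118]
eef_rot: [-0.611, 0.355, -0.354, 0.613]
contact_force: [0.9, 0.1, 0.2]
gripper_width: 0.059
```

```bash
python3 - <<'E'
import st
from h import *
M=st.M;j=np.array([.5,-.8660254,0]);T=np.stack([j,[0,0,-1],np.cross(j,[0,0,-1])],1)
print(np.degrees(R.from_matrix(T@M.T).as_rotvec()).round(2),((np.array([.5298,-.3183,.112])-st.o['position'])*1e3).round(1))
p,d=manip.camera("wrist");cv2.imwrite("pics/w5.png",cv2.cvtColor(p,cv2.COLOR_RGB2BGR))
o=st.o;C=cloud("wrist",d,o)
near=(d>0)&(np.hypot(C[...,0]-.53,C[...,1]+.318)<.02)
q=C[near&(C[...,2]>.123)&(C[...,2]<.14)];print(len(q),q.mean(0).round(4),((q.min(0)+q.max(0))/2).round(4))
E
```

```text
14.3 pos [ 0.5301 -0.3171  0.2118] x [ 0.497 -0.868 -0.003] y [ 0.     0.004 -1.   ] w 0.059 F [0.9 0.1 0.2] q [-0.56  0.4   1.5   0.    1.24  0.49]
[-0.23  0.    0.19] [ -0.3  -1.2 -99.8]
396 [ 0.5306 -0.3184  0.1289] [ 0.5296 -0.319   0.1276]
```

drive_tool(rows=[[-0.2,-1.2,-30,0,0,0,0.35],[0,0,-40,0,0,0,0.35],[0,0,-20,0,0,0,0.35],[0,0,-9,0,0,0,0.35],[0,0,0,0,0,0,0.35],[0,0,0,0,0,0,0.35]])

```text
time: 15.1
position: [0.5311, -0.3188, 0.1157]
eef_rot: [-0.611, 0.353, -0.355, 0.613]
contact_force: [0.6, -0.7, -0.1]
gripper_width: 0.0594
```

```bash
python3 st.py
```

```text
15.1 pos [ 0.5311 -0.3188  0.1157] x [ 0.498 -0.867  0.002] y [ 0.004  0.001 -1.   ] w 0.0594 F [ 0.6 -0.7 -0.1] q [-0.56  0.48  1.63  0.    1.02  0.49]
```

drive_tool(rows=[[-1,0.3,-3,0,0,0,0.35],[0,0,0,0,0,0,0.6],[0,0,0,0,0,0,0.7],[0,0,0,0,0,0,0.8],[0,0,0,0,0,0,1],[0,0,0,0,0,0,1],[0,0,0,0,0,0,1]], newtons=50)

```text
time: 15.98
position: [0.5294, -0.3183, 0.1112]
eef_rot: [-0.611, 0.354, -0.355, 0.613]
contact_force: [0.4, -0.7, -0.5]
gripper_width: 0.0176
```

drive_tool(rows=[[0,0,10,0,0,0,1],[0,0,30,0,0,0,1],[0,0,50,0,0,0,1],[0,0,50,0,0,0,1],[0,0,40,0,0,0,1],[0,0,20,0,0,0,1],[0,0,0,0,0,0,1]])

```text
time: 16.85
position: [0.5299, -0.3186, 0.3135]
eef_rot: [-0.611, 0.352, -0.356, 0.613]
contact_force: [-0.3, 0.4, -2.3]
gripper_width: 0.017
```

```bash
python3 - <<'E'
import st
from held import *
p,d=manip.camera("wrist");cv2.imwrite("pics/w6.png",cv2.cvtColor(p,cv2.COLOR_RGB2BGR));np.savez("pics/w6.npz",p=p,d=d)
held(d,.015)
E
```

```text
16.85 pos [ 0.5299 -0.3186  0.3135] x [ 0.498 -0.867  0.003] y [ 0.006 -0.    -1.   ] w 0.017 F [-0.3  0.4 -2.3] q [-0.56  0.35  1.33  0.    1.45  0.49]
n 1398 ymax [0.0635 0.095  0.1074 0.1094]
step y 0.063 foot y~ 0.111 x@.07 -0.0001 slope x 0.0032 z@.07 -0.0008 slope z -0.0095 rms 0.00172
```

drive_tool(rows=[[-3.3,30,8,-0.22,-2.69,-0.92,1],[-3.3,58,0,-0.22,-2.69,-0.92,1],[-3.3,60,0,-0.22,-2.69,-0.92,1],[-3.3,60,0,-0.22,-2.69,-0.92,1],[-3.3,60,0,-0.22,-2.69,-0.92,1],[-3.3,60,0,-0.22,-2.69,-0.92,1],[-3.3,60,0,-0.22,-2.69,-0.92,1],[-3.3,60,0,-0.22,-2.69,-0.92,1],[-3.3,60,0,-0.22,-2.69,-0.92,1],[-3.3,49,0,-0.23,-2.73,-0.92,1]])

```text
time: 18.15
position: [0.4949, 0.2405, 0.3174]
eef_rot: [-0.494, 0.242, -0.541, 0.636]
contact_force: [0.5, 0.5, -1.8]
gripper_width: 0.017
```

drive_tool(rows=[[0,0,0,0,0,0,1],[0,0,0,0,0,0,1]])

```text
time: 18.4
position: [0.4956, 0.2382, 0.3177]
eef_rot: [-0.495, 0.242, -0.541, 0.636]
contact_force: [-0.0, -0.0, -1.9]
gripper_width: 0.0172
```

```bash
python3 - <<'E'
s=open('ins.py').read()
s=s.replace("J=jaw*y;","J=R.from_rotvec(np.radians(ang)*z).apply(jaw*y);").replace("jaw=-1)","jaw=-1,ang=0)").replace("float(sys.argv[2]))","float(sys.argv[2]),ang=float(sys.argv[3]) if len(sys.argv)>3 else 0)")
open('ins.py','w').write(s)
E
python3 ins.py .316 .1115 30
```

```text
18.4 foot rel mouth in rack axes mm [  4.83  -0.28 161.38] turn needed [-0.02 -0.02  0.04] w 0.0172
F rack [-0.9 -0.  -1.6] mom [ 0.08  0.39 -0.04] q [ 0.61  0.08  1.76 -0.39  0.99  1.98] pos [0.4956 0.2382 0.3177]
shift to s=0.030 [  54.7   -8.7 -119.2]
shift to s=0.005 [  65.8  -10.6 -141.5]
shift to s=-0.042 [  86.9  -14.1 -183.4]
```

drive_tool(rows=[[9,-1.5,-20,0,0,0,1],[12,-1.9,-26,0,0,0,1],[12,-1.9,-26,0,0,0,1],[12,-1.9,-26,0,0,0,1],[9.7,-1.5,-21,0,0,0,1],[0,0,0,0,0,0,1],[0,0,0,0,0,0,1]])

```text
time: 19.27
position: [0.5515, 0.229, 0.2011]
eef_rot: [-0.493, 0.242, -0.542, 0.636]
contact_force: [-0.4, 0.2, -0.4]
gripper_width: 0.0173
```

```bash
python3 ins.py .316 .1115 30;  python3 - <<'E'
from held import *
from ins import x,y,z,A,H
o=manip.observe()
p,d=manip.camera("wrist");np.savez("pics/w7.npz",p=p,d=d)
held(d,.015)
M=R.from_quat(o['eef_rot']).as_matrix();print('tool x,z in rack (x,y):',M[:,0]@x,M[:,0]@y,M[:,2]@x,M[:,2]@y)
bs=np.arange(.345,.185,-.0002);as_=np.arange(A+.022,A-.022,-.0002)
aa,bb=np.meshgrid(as_,bs,indexing='ij')
X=aa[...,None]*x+bb[...,None]*y+H*z
uv=proj("wrist",X.reshape(-1,3),o).reshape(*aa.shape,2).astype(np.float32)
im=cv2.convertScaleAbs(cv2.remap(p,uv[...,0],uv[...,1],cv2.INTER_CUBIC)[...,::-1].copy(),alpha=1.6)
for b,r in ((.316,.016),(.256,.014),(.196,.012)):
    for rr in (r,r+.002): cv2.circle(im,(int((.345-b)/.0002),110),int(rr/.0002),(0,255,0),1)
cv2.imwrite("pics/w7.png",im[:, :800])
E
```

```text
19.27 foot rel mouth in rack axes mm [ 2.7  -0.04 31.74] turn needed [-0.16  0.2   0.17] w 0.0173
F rack [-0.6  0.1 -0.2] mom [ 0.04  0.4  -0.01] q [ 0.52  0.24  1.88 -0.46  0.7   2.05] pos [0.5515 0.229  0.2011]
shift to s=0.030 [-1.6  0.3 -2.8]
shift to s=0.005 [  9.6  -1.5 -25.1]
shift to s=-0.042 [ 30.7  -5.  -66.9]
n 1397 ymax [0.0635 0.095  0.108  0.1102]
step y 0.064 foot y~ 0.112 x@.07 -0.0002 slope x 0.0031 z@.07 -0.0007 slope z -0.0123 rms 0.00172
tool x,z in rack (x,y): 0.4964348251288583 -0.8680739978244215 0.8680688635471075 0.49643193333927854
```

View pics/w7.png

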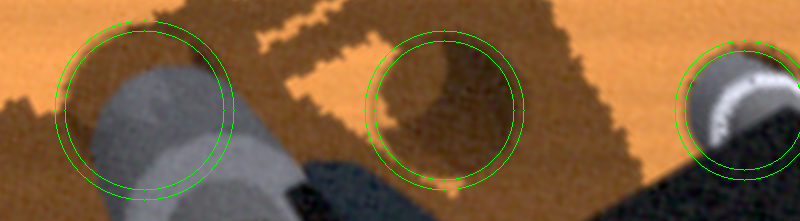

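drive_tool(rows=[[3.3,-0.4,-8.3,0,0,0,1],[3.4,-0.5,-8.3,0,0,0,1],[3.4,-0.5,-8.3,0,0,0,1],[0,0,0,0,0,0,1],[0,0,0,0,0,0,1]], newtons=40)

```text
time: 19.95
position: [0.5612, 0.2287, 0.1753]
eef_rot: [-0.493, 0.242, -0.541, 0.637]
contact_force: [-0.5, 0.6, -1.3]
gripper_width: 0.0171
```

```bash
python3 ins.py .316 .1115 30
```

```text
19.95 foot rel mouth in rack axes mm [-0.46  1.26  4.39] turn needed [-0.14  0.15  0.06] w 0.0171
F rack [-1.1  0.5 -0.9] mom [0.07 0.42 0.05] q [ 0.51  0.28  1.9  -0.49  0.64  2.08] pos [0.5612 0.2287 0.1753]
shift to s=0.030 [-11.3   0.6  23. ]
shift to s=0.005 [-0.1 -1.3  0.8]
shift to s=-0.042 [ 21.   -4.7 -41.1]
```

drive_tool(rows=[[0.6,-1.1,0.4,0,0,0,1],[1.5,-0.2,-3,0,0,0,1],[1.5,-0.3,-3,0,0,0,1],[1.5,-0.2,-3,0,0,0,1],[0,0,0,0,0,0,1],[0,0,0,0,0,0,1]])

```text
time: 20.7
position: [0.5663, 0.2268, 0.1667]
eef_rot: [-0.493, 0.242, -0.541, 0.637]
contact_force: [0.1, 0.1, -1.9]
gripper_width: 0.0169
```

```bash
python3 ins.py .316 .1115 30
```

```text
20.7 foot rel mouth in rack axes mm [ 0.4   0.23 -5.63] turn needed [-0.14  0.15  0.07] w 0.0169
F rack [-0.7  0.1 -1.7] mom [ 0.09  0.35 -0.04] q [ 0.51  0.29  1.9  -0.5   0.62  2.08] pos [0.5663 0.2268 0.1667]
shift to s=0.030 [-16.4   2.5  31.6]
shift to s=0.005 [-5.2  0.6  9.3]
shift to s=-0.042 [ 15.9  -2.9 -32.6]
```

drive_tool(rows=[[2.2,-0.4,-4.5,0,0,0,1],[2.2,-0.4,-4.5,0,0,0,1],[2.2,-0.4,-4.5,0,0,0,1],[2.2,-0.4,-4.5,0,0,0,1],[2.2,-0.4,-4.4,0,0,0,1],[0,0,0,0,0,0,1],[0,0,0,0,0,0,1]])

```text
time: 21.58
position: [0.5773, 0.2248, 0.1444]
eef_rot: [-0.493, 0.242, -0.541, 0.637]
contact_force: [0.6, 0.1, -1.5]
gripper_width: 0.0173
```

```bash
python3 ins.py .316 .1115 30
```

```text
21.57 foot rel mouth in rack axes mm [  0.26   0.05 -30.61] turn needed [-0.14  0.16  0.07] w 0.0173
F rack [-0.2  0.2 -1.6] mom [0.07 0.45 0.02] q [ 0.49  0.33  1.91 -0.53  0.58  2.11] pos [0.5773 0.2248 0.1444]
shift to s=0.030 [-27.4   4.5  53.9]
shift to s=0.005 [-16.2   2.6  31.6]
shift to s=-0.042 [  4.9  -0.8 -10.3]
```

drive_tool(rows=[[1.8,-0.3,-3.6,0,0,0,1],[1.8,-0.3,-3.6,0,0,0,1],[0.5,-0.1,-0.9,0,0,0,1],[0.4,-0.1,-0.9,0,0,0,1],[0,0,0,0,0,0,1],[0,0,0,0,0,0,1]])

```text
time: 22.32
position: [0.5818, 0.224, 0.1354]
eef_rot: [-0.493, 0.242, -0.541, 0.637]
contact_force: [0.8, 0.5, -1.1]
gripper_width: 0.0171
```

drive_tool(rows=[[0.5,-0.1,-0.9,0,0,0,1],[0.4,-0.1,-0.9,0,0,0,1],[0,0,0,0,0,0,1]])

```text
time: 22.7
position: [0.5824, 0.224, 0.135]
eef_rot: [-0.493, 0.242, -0.542, 0.637]
contact_force: [-7.4, 0.3, 7.9]
gripper_width: 0.0172
```

```bash
python3 ins.py .316 .1115 30
```

```text
22.7 foot rel mouth in rack axes mm [  0.7    0.21 -41.3 ] turn needed [-0.18  0.23  0.09] w 0.0172
F rack [-3.  -0.9 10.4] mom [-0.02  0.9  -0.11] q [ 0.49  0.35  1.92 -0.55  0.56  2.12] pos [0.5824 0.224  0.135 ]
shift to s=0.030 [-32.6   5.2  63.2]
shift to s=0.005 [-21.4   3.3  40.9]
shift to s=-0.042 [-0.3 -0.2 -0.9]
```

drive_tool(rows=[[-0.3,0,0.6,0,0,0,1],[0,0,0,0,0,0,0.8],[0,0,0,0,0,0,0.5],[0,0,0,0,0,0,0.5],[0,0,0,0,0,0,0.5]])

```text
time: 23.32
position: [0.5825, 0.2237, 0.1339]
eef_rot: [-0.493, 0.242, -0.541, 0.637]
contact_force: [0.1, -0.6, 0.3]
gripper_width: 0.0442
```

drive_tool(rows=[[-3,0.5,6,0,0,0,0.5],[-9,1.5,17.8,0,0,0,0.5],[-13.4,2.2,26.7,0,0,0,0.5],[-18,3,35.6,0,0,0,0.5],[-18,3,35.6,0,0,0,0.5],[-18,3,35.6,0,0,0,0.5],[-40,0,20,0,0,0,0.5],[-40,0,0,0,0,0,0.5],[0,0,0,0,0,0,0.5],[0,0,0,0,0,0,0.5]])

```text
time: 24.58
position: [0.423, 0.2373, 0.3125]
eef_rot: [-0.492, 0.242, -0.541, 0.637]
contact_force: [0.4, 0.3, 1.2]
gripper_width: 0.0457
```

```bash
python3 ins.py .316 .1115 30; python3 -c "
from chk import *
chk('8',(.136,.196,.316,.376))"
```

```text
24.57 foot rel mouth in rack axes mm [-60.76 -12.59 189.19] turn needed [-0.21  0.24  0.01] w 0.0457
F rack [0.9 0.3 0.9] mom [ 0.01  0.27 -0.03] q [ 0.71 -0.02  1.88 -0.43  1.    2.11] pos [0.423  0.2373 0.3125]
shift to s=0.030 [ 126.8   -8.2 -114.3]
shift to s=0.005 [ 138.   -10.  -136.5]
shift to s=-0.042 [ 159.   -13.5 -178.4]
wrist 0.136 n 444 top out mm 90.2 max 90.6 top centre rel hole [-0.4 -0.3]
wrist 0.196 n 383 top out mm 90.3 max 91.2 top centre rel hole [-6.4 -0.1]
wrist 0.316 n 233 top out mm 90.6 max 91.1 top centre rel hole [-2.6 -0.2]
wrist 0.376 n 250 top out mm 90.3 max 91.3 top centre rel hole [-0.4 -0.3]
scene 0.136 n 164 top out mm 89.5 max 91.6 top centre rel hole [-1.5  1. ]
scene 0.196 n 164 top out mm 90.7 max 92.6 top centre rel hole [-7.3  1.8]
scene 0.316 n 188 top out mm 90.3 max 91.3 top centre rel hole [-2.7  0.7]
scene 0.376 n 197 top out mm 89.5 max 90.0 top centre rel hole [-1.6  0.3]
top 0.136 n 93 top out mm 89.1 max 90.0 top centre rel hole [-1.3 -0.5]
top 0.196 n 107 top out mm 89.1 max 89.8 top centre rel hole [-7.   1.6]
top 0.316 n 113 top out mm 89.7 max 90.1 top centre rel hole [-1.7 -0.2]
top 0.376 n 123 top out mm 89.3 max 92.8 top centre rel hole [ 0.8 -1.5]
```

```bash
python3 -c "
import cv2,numpy as np
a=cv2.imread('pics/scene8.png');b=cv2.imread('pics/top8.png');cv2.imwrite('pics/st8.png',np.hstack([cv2.resize(a[120:290,90:370],(400,243)),cv2.resize(b[90:300,100:440],(393,243))]))"
```

```text
(no output)
```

View pics/st8.png

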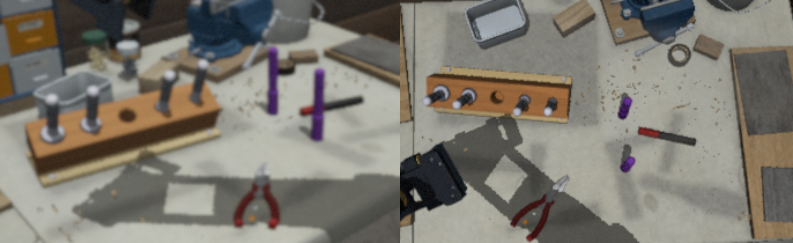

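View pics/wrist8.png

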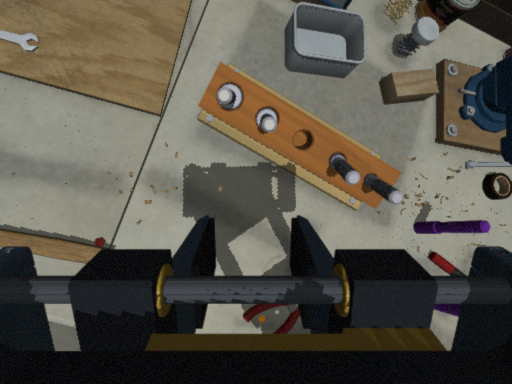

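```bash
python3 -c "
from bench import manip
print(manip.hand_in()); print(manip.observe()['time'])"
```

```text
the job is handed in; nothing more can be done
None
the job is handed in; nothing more can be done
```

Both steel drivers are nose first in their own holes and released, and I handed the job in at about 24.7 s of the 69 s allowed. The hand-in gives no verdict.

- **Which driver:** the 22 mm driver was the grey one at scene pixel (301,185). The purple look-alikes at (281,178) and (312,192) were left alone.
- **Fully home:** each driver slid in with almost no side force and met the hole floor at 41 to 42 mm, with about 19 N on the 22 mm and 10 N on the 30 mm. After release, all three cameras put both handle ends within about 1 mm of the height of the fixed drivers next to them.
- **Lean:** the 22 mm driver leans about 0.05 rad within its hole clearance, its handle end sitting about 6 mm towards the robot. That is under the 0.1 rad limit. The 30 mm driver leans about 0.02 rad or less.
- **Other objects:** the marker, the pliers and the tape look unmoved in the last pictures; I did not measure this. The gripper was clear of everything.
- **Disagreements:** the cameras differed by 1 to 2 mm on the handle end positions. The fit of the held 30 mm driver was rougher than that of the 22 mm (1.7 mm against 0.4 mm), but the driver still went in freely.

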